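Select the green filter on a field photometer and take the reading

ROBOT

A 6-joint arm with a two-finger parallel gripper is mounted at the origin on the work surface. World frame = base frame: x ahead of the robot, y to its left, z up, the work surface at z = 0. Lengths are in m, angles in rad, forces in N, time in s.
With the tool pointing down it reaches from about 0.375 to 0.925 m from the base axis. Payload 5.7 kg.
Tool frame: the origin (TCP) lies midway between the tips of the shut fingers; the grasp point (between the pads) lies 19 mm behind it; z points along the fingers, y is the direction in which the jaws open and shut (so a half turn about z gives the same grasp; the last joint's range is limited). The gripper opens to 85 mm and grips with 20 to 120 N. Pads are 22 mm wide; open, the fingers measure 114 mm over their backs; the gripper's body (76 mm by 85 mm) begins 54 mm behind the grasp point. The pads swing forward as they close: fully open they stand 13 mm farther back than shut.
Start: joints at [1.084, 0.359, 1.51, -0, 1.272, -0.115], TCP at [0.218, 0.559, 0.231] pointing down, gripper open.
Joint ranges: [-2.97, 2.97], [-1.01, 2.36], [0.21, 2.38], [-0.96, 4.11], [0.2, 2.71], [-2.98, 2.98]. Speed limits (rad/s): [2.39, 2.39, 3.14, 3.14, 3.14, 3.14].

INTERFACE

Orientations are given as a 3x3 rotation matrix whose columns are the frame's x, y, z axes.
In Python, from rig import status, capture, ticket gives the robot as it stands.
- The arm moves only by the tool move_arm, never from a script. Its argument "commands" is a list of rows, each a list of 3 entries, a list of its own where there are three numbers: the turn, a rotation vector about the tool's x, y, z in degrees, then the shift along the tool's x, y, z in cm, then the gripper command: -1 is shut, 1 is fully open, values between are in proportion. A call has 1 to 10 rows; each row shifts and turns the commanded pose from where the row before left it, along the tool's axes as they then stand; what a row does not reach is not made up. A row lasts 1/8 s, in which the tool goes at most 62.5 mm and 10.7 degrees, less where a joint would pass 70% of its speed; a pose out of reach is approached as far as the arm can. A call is refused whole if a number of a shift passes 6.25 or a number of a turn 10.7, either way. A call with a gripper value outside its range is refused whole. The fingers move at their own pace and stop on an object; "newtons" is the grip in N (left out, the last holds). Time passes only in rows, so rows that do not move let the fingers close. It gives the time, the measured TCP pose, the force and the opening at its end, in the units of the state.
- status.read_state(): the state, without advancing time (a new reading comes with each control period).
- capture(name): name is "side" or "top"; returns a dict with "image" (480x640x3 uint8, blue, green, red), "range_z" (480x640 float32, m along the optical axis (not along the pixel's ray), 0 where there is no reading), "fx", "fy", "cx", "cy" (pixels), "R" (3x3) and "t" (3): a world point X has camera coordinates R X + t. Camera axes: x right, y down, z forward; pixel columns grow to the right and rows downward; lengths in m; the calibration is good to about 2 mm. A picture is of the moment at which its call begins.
- ticket.hand_in(): hands the job in, once; it reports no verdict.
The state is a dict: "time_s": time; "joint_positions": joint angles; "joint_velocities": joint speeds; "joint_torque": joint torques, N m; "eef_pos": TCP position; "orientation": TCP orientation; "ft_force": force on the tool from outside, world axes, zero at the start; "torque": the same for the moment, N m; "opening": finger opening in m.
Only numpy, scipy, OpenCV 4.12 (cv2) and the standard library are available. Lean on these libraries where they do the work, as an engineer would, in place of code of your own. Each camera call takes 0.05 s, during which the arm holds its last target.

TASK

On the blue field photometer, push a tab of the black filter selector round through its clicks until the green tab stands at the white index bar beside the sample vial; only then press the round white READ key fully down and let it come back up. Use just the fingertips, gently: pick nothing up, do not shove the photometer about, and leave the vial and the other bottles as they are.

Things in the scene. Friction and masses are not known exactly. Their poses are not given: they have to be found in the camera images.
- photometer: Filter photometer, loose on rubber feet, about 1.6 kg: flat grey and blue instrument 150 mm (its x) by 260 mm (its y), flat housing top 70 mm above the table. Origin: centre of its underside, z up. In its frame: selector axis at x 10, y 50 mm; READ key x -47, y -62; sample vial x 10, y -68, its black cap reaching 93 mm above the table; flat display x 51, y -66.
- selector_axis (a point): On the selector's upright axis, 90 mm above the table, level with the tops of its tabs. The selector is a black disc of radius 36 mm with six radial, straight-sided tabs 60 degrees apart that reach 62 mm from the axis; each is 9 mm wide and spans 76 to 90 mm above the table. Anticlockwise from above: green, yellow, orange, red, white, blue.
- selector (a joint): Angle of the selector, rad: 0 or any whole turn = green tab at the index bar; grows anticlockwise seen from above. Turns endlessly both ways and clicks into six detents, pi/3 apart: a push of 2 to 3 N near a tab's end moves it; once past half-way between two detents it springs on by itself to the next and stays there.
- green_mark (a point): Middle of the top of the green tab's coloured end, 52 mm from the selector axis, 90 mm above the table.
- index_slot (a point): Where green_mark must come to stand: 52 mm from the selector axis towards the photometer's -y side, 90 mm above the table, in line with the white index bar (5 by 16 mm) on the housing, 65 to 81 mm from the axis, between selector and vial.
- read_key (a joint): Travel of the READ key in m: 0 = up, 0.006 = fully down. Springs back; about 1.5 N starts it and 6 N bottoms it.
- read_key_top (a point): Centre of the top of the READ key: a round white key 26 mm across on a black bezel, standing 10 mm above the housing top (80 mm above the table) and pressed straight down; free space of 25 mm or more all round it.
- vial_cap (a point): Centre of the black cap of the capped glass sample vial standing loose in the photometer's well; bystander, to be left there. Cap 32 mm across, 21 mm tall, its top 10 mm above this point.
- reagent_left_mid (a point): Bystander: white reagent bottle with a paper label, 48 mm across, 73 mm tall, loose on the table at the photometer's +y side; point 36 mm above its foot.
- reagent_right_mid (a point): Bystander: white reagent bottle with a yellow band, same size, at the photometer's -y side; point 36 mm above its foot.
- bottle_mid (a point): Bystander: glass sample bottle with foil-capped neck, 86 mm across, 220 mm tall, loose on the table well to the right; point 100 mm above its foot.
Not all that is in view belongs to the job. What is shaped like the part that bears vial_cap but red or turquoise is not meant.

How it is judged:
On the way, in this order (a step that is already met when the one before it is completed fails the run):
1. the green tab stands in its detent at the index bar (horizontal distance between green_mark and index_slot below 0.006 m), for 0.3 s.
2. the READ key is pressed fully down (value of joint read_key above 0.0035 m), for 0.05 s.
At the end, for the whole second after the job is handed in: The green tab stands at the index bar (green_mark within 6 mm of index_slot, seen from above), the READ key has been pressed down after that and is up again (within 1 mm), the photometer stands flat within 30 mm of where it was, and the vial is still seated in its well (horizontal distance between green_mark and index_slot below 0.006 m and value of joint read_key below 0.001 m and distance of photometer from where it was at the start of the episode below 0.03 m and height (world z) of photometer below 0.005 m and z of vial_cap in the frame of photometer below 0.088 m); the robot touches nothing.
It fails at once if the READ key is pressed while the green tab is not at the index bar (value of joint read_key above 0.0025 m and horizontal distance between green_mark and index_slot above 0.008 m).
It fails at once if the photometer is lifted, tilted or shoved more than 30 mm (height (world z) of photometer above 0.008 m or angle between photometer's own z axis and vertical above 0.1 rad or distance of photometer from where it was at the start of the episode above 0.03 m).
It fails at once if the selector or the instrument is pressed or squeezed with more than 40 N (contact force between the fingers and photometer above 40 N).
It fails at once if the vial is lifted out of its well by more than 6 mm (z of vial_cap in the frame of photometer above 0.088 m).
It fails at once if a reagent bottle or the sample bottle is moved by more than 20 mm or tipped (distance of any of reagent_left_mid, reagent_right_mid, bottle_mid from where it was at the start of the episode above 0.02 m or angle between any of reagent_left_mid, reagent_right_mid, bottle_mid's own z axis and vertical above 0.35 rad).
It also fails if it takes over 51 s, if anything falls off the work surface, if the arm or the gripper's body presses on something with over 40 N, if the wrist force passes 120 N, or if a joint passes its speed limit or range.

## Working session

There is one attempt and no reset: what is moved stays moved. The work goes in short steps, Python scripts to look and compute and a tool call to move; the robot and the scene stay as the last step left them, time stands still between calls to the robot, and variables do not carry over. Pictures are saved under pics/ and viewed, and the job is handed in when it is done.

Besides the shell and the picture viewer there is one more tool, called after "Request:" as name(argument=value, ...), one argument or row to a line, values as JSON. move_arm: Moves the arm, as the interface text tells. Its arguments: {"type":"object","properties":{"commands":{"type":"array"},"newtons":{"type":"number"}},"required":["commands"]}

```bash
mkdir -p pics; ls
python3 - <<'E'
from rig import status, capture
import cv2,numpy as np,pickle
s=status.read_state();print({k:np.round(v,3).tolist() for k,v in s.items()})
for n in("top","side"):
    c=capture(n);pickle.dump(c,open(n+'.pkl','wb'));cv2.imwrite(f'pics/{n}0.png',c['image']);print(n,c['fx'],c['cx'],c['cy'],c['R'],c['t'])
E
```

```text
pics
{'time_s': 0.0, 'joint_positions': [1.084, 0.36, 1.511, -0.0, 1.273, -0.115], 'joint_velocities': [-0.001, 0.0, 0.0, -0.0, 0.0, 0.001], 'joint_torque': [0.002, -52.763, -27.862, 0.0, 0.013, -0.0], 'eef_pos': [0.218, 0.558, 0.23], 'orientation': [[-0.932, 0.363, -0.001], [0.363, 0.932, -0.002], [0.0, -0.002, -1.0]], 'ft_force': [0.068, -0.888, 0.365], 'torque': [0.06, 0.001, -0.066], 'opening': 0.085}
top 487.47143437442446 318.12145922314284 237.98068492285734 [[-0.01046338 -0.99993818  0.00376263]
 [-0.97731508  0.0094305  -0.21158047]
 [ 0.21153191 -0.00589112 -0.97735334]] [-0.08111624  0.62154773  1.01502985]
side 550.0983770853709 326.62978041347714 233.56772554010672 [[ 0.71415186 -0.69997578 -0.00458544]
 [-0.48136056 -0.48633213 -0.72922772]
 [ 0.5082117   0.52298659 -0.68425573]] [-0.50176231  0.31550139  0.82458628]
```

View pics/top0.png

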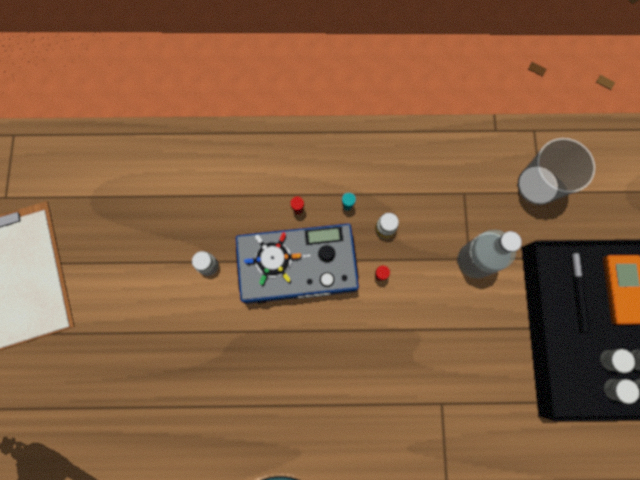

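View pics/side0.png

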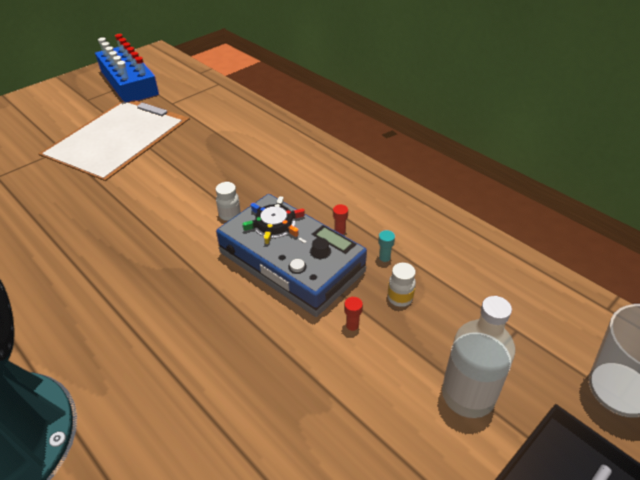

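Top view: the photometer is at about (297,263), selector (273,258), orange tab at the index (296,256), green (263,281), black vial cap (327,254), and READ key (327,280). Green needs two clicks anticlockwise. Next I'll measure and check an enlarged crop.

```bash
cat > h.py <<'E'
import numpy as np,pickle,cv2
from rig import status,capture
def hit(c,u,v,z):
    R=np.array(c['R']);t=np.array(c['t']);o=-R.T@t
    d=R.T@np.array([(u-c['cx'])/c['fx'],(v-c['cy'])/c['fy'],1]);return o+d*(z-o[2])/d[2]
def proj(c,X):
    p=np.array(c['R'])@X+np.array(c['t']);return c['fx']*p[0]/p[2]+c['cx'],c['fy']*p[1]/p[2]+c['cy']
def crop(c,u0,v0,w,h,s,f,pts=[]):
    im=cv2.resize(c['image'][v0:v0+h,u0:u0+w],None,fx=s,fy=s,interpolation=cv2.INTER_CUBIC)
    for X in pts:
        u,v=proj(c,np.array(X));cv2.circle(im,(int((u-u0+.5)*s),int((v-v0+.5)*s)),4,(255,0,255),1)
    cv2.imwrite(f,im)
E
python3 - <<'E'
from h import *
c=pickle.load(open('top.pkl','rb'));crop(c,225,215,150,100,5,'pics/topc.png')
im=c['image'].astype(int);z=c['range_z']
hsv=cv2.cvtColor(c['image'],cv2.COLOR_BGR2HSV)
def cen(lo,hi,box):
    u0,v0,u1,v1=box;m=cv2.inRange(hsv,lo,hi)[v0:v1,u0:u1];n,l,s,cc=cv2.connectedComponentsWithStats(m)
    return [(np.round(cc[i]+[u0,v0],1),s[i][4]) for i in range(1,n) if s[i][4]>4]
for nme,lo,hi in[('green',(45,120,60),(80,255,255)),('yellow',(24,150,100),(34,255,255)),('orange',(8,190,150),(18,255,255)),('red',(0,180,100),(5,255,255)),('blue',(105,180,120),(125,255,255)),('white',(0,0,190),(180,40,255))]:
    for p,a in cen(lo,hi,(235,222,362,305)): print(nme,p,a,np.round(hit(c,*p,0.09),4))
# top-surface points from depth
R=np.array(c['R']);t=np.array(c['t']);v,u=np.mgrid[215:315,225:375]
Z=z[215:315,225:375];P=np.stack([(u-c['cx'])/c['fx']*Z,(v-c['cy'])/c['fy']*Z,Z],-1)-t;W=P@R
m=(W[...,2]>.062)&(W[...,2]<.078)
pts=W[m];print(len(pts),np.median(pts[:,2]));r=cv2.minAreaRect((pts[:,:2]*1000).astype(np.float32));print(r)
E
```

```text
green [266.  270.5] 18 [0.5456 0.025  0.09  ]
green [262.7 279.4] 38 [0.5265 0.0318 0.09  ]
yellow [280.2 268.6] 16 [ 0.5494 -0.0054  0.09  ]
yellow [286.2 277.3] 29 [ 0.5305 -0.0183  0.09  ]
orange [285.8 255.8] 6 [ 0.5771 -0.0172  0.09  ]
orange [295.7 256. ] 21 [ 0.5764 -0.0386  0.09  ]
red [282.4 237.2] 19 [ 0.6181 -0.0097  0.09  ]
red [278.3 244.6] 7 [ 0.6018 -0.0009  0.09  ]
blue [257.5 259. ] 6 [0.5707 0.0435 0.09  ]
blue [249.  260.9] 19 [0.5667 0.0617 0.09  ]
white [258.  238.2] 20 [0.6164 0.0432 0.09  ]
white [271.8 257.1] 340 [0.5745 0.0128 0.09  ]
white [326.6 278.8] 73 [ 0.5265 -0.1044  0.09  ]
6432 0.0701387680333447
((569.5116577148438, -39.28990173339844), (150.3655548095703, 259.884033203125), 5.6484150886535645)
```

View pics/topc.png

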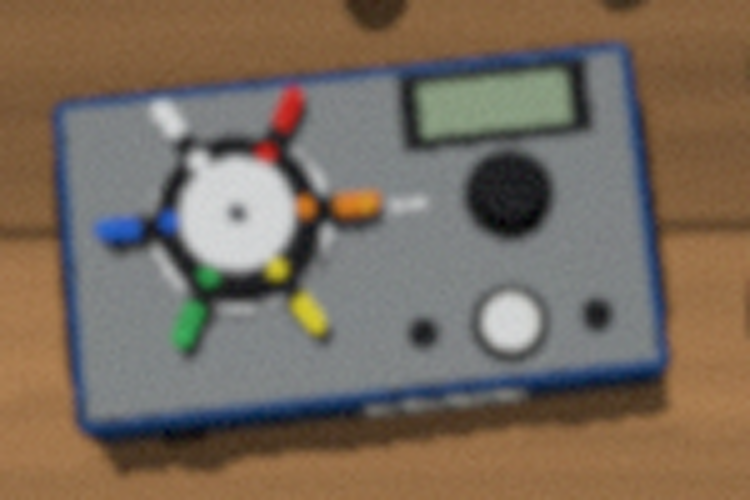

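The crop confirms it: the black cap is in the instrument's well at crop (509,193), while the red and turquoise look-alikes stand off the instrument. Green is two clicks short of the index, going anticlockwise. The top rectangle fits 150x260 mm at z 0.070, and the selector axis is at about (0.5735, 0.0115).

The plan is to put the shut fingers in the gap between green and yellow and sweep 120° with the gap. First I'll shut the fingers and turn.

Request:
move_arm(
  commands=[
    [[0, 0, 10.5], [0, 0, 0], -1],
    [[0, 0, 10.5], [0, 0, 0], -1],
    [[0, 0, 10.5], [0, 0, 0], -1],
    [[0, 0, 10.5], [0, 0, 0], -1],
    [[0, 0, 10.5], [0, 0, 0], -1],
    [[0, 0, 10.5], [0, 0, 0], -1],
  ],
  newtons=20,
)

```text
time_s: 0.85
eef_pos: [0.2178, 0.5586, 0.2307]
orientation: [[-0.093, 0.996, -0.001], [0.996, 0.093, -0.001], [-0.001, -0.001, -1.0]]
ft_force: [0.5, -0.7, 0.6]
opening: -0.0001
```

```bash
cat > go.py <<'E'
import sys
from h import *
s=status.read_state();R=np.array(s['orientation']);p=np.array(s['eef_pos'])
print('t',s['time_s'],'tcp',p.round(4),'yaw_y',np.degrees(np.arctan2(R[1,1],R[0,1])).round(2),'tilt',R[:,2].round(3),'F',np.round(s['ft_force'],2),'open',round(s['opening'],4))
if len(sys.argv)>3:
    print('tool shift cm',(R.T@(np.array(list(map(float,sys.argv[1:4])))-p)*100).round(2))
E
python3 go.py .5178 .006 .20
```

```text
t 0.85 tcp [0.2178 0.5586 0.2307] yaw_y 5.35 tilt [-0.001 -0.001 -1.   ] F [ 0.46 -0.73  0.57] open -0.0001
tool shift cm [-57.81  24.72   3.12]
```

Request:
move_arm(
  commands=[
    [[0, 0, 0], [-4.8, 2.05, 0.2], -1],
    [[0, 0, 0], [-4.8, 2.05, 0.2], -1],
    [[0, 0, 0], [-4.8, 2.05, 0.2], -1],
    [[0, 0, 0], [-4.8, 2.05, 0.2], -1],
    [[0, 0, 0], [-4.8, 2.05, 0.2], -1],
    [[0, 0, 0], [-4.8, 2.05, 0.2], -1],
    [[0, 0, 0], [-4.8, 2.05, 0.2], -1],
    [[0, 0, 0], [-4.8, 2.05, 0.2], -1],
    [[0, 0, 0], [-4.8, 2.05, 0.2], -1],
    [[0, 0, 0], [-4.8, 2.05, 0.2], -1],
  ],
)

```text
time_s: 2.1
eef_pos: [0.47, 0.1001, 0.2111]
orientation: [[-0.099, 0.995, -0.0], [0.995, 0.099, 0.0], [0.0, -0.0, -1.0]]
ft_force: [0.1, 1.1, -0.7]
opening: 0.0001
```

Request:
move_arm(
  commands=[
    [[0, 0, 0], [-4.8, 2.05, 0.2], -1],
    [[0, 0, 0], [-4.8, 2.05, 0.2], -1],
    [[0, 0, 0], [0, 0, 0], -1],
    [[0, 0, 0], [0, 0, 0], -1],
  ],
)

```text
time_s: 2.6
eef_pos: [0.5191, 0.0105, 0.2068]
orientation: [[-0.098, 0.995, -0.002], [0.995, 0.098, 0.001], [0.001, -0.002, -1.0]]
ft_force: [-0.2, 1.0, 0.5]
opening: 0.0002
```

```bash
python3 go.py .5178 .006 .11;python3 - <<'E'
from h import *
for n in("top","side"):
    c=capture(n)
    p=hit(c,300,260,.07)
    if n=="top":crop(c,200,180,200,150,4,'pics/t1.png',[status.read_state()['eef_pos']])
    else: crop(c,180,130,200,150,4,'pics/s1.png',[status.read_state()['eef_pos'],[.5178,.006,.08],[.5178,.006,.07],[.5735,.0115,.09]])
E
```

```text
t 2.6 tcp [0.5191 0.0105 0.2068] yaw_y 5.65 tilt [-0.002  0.001 -1.   ] F [-0.22  1.01  0.5 ] open 0.0002
tool shift cm [-0.44 -0.16  9.68]
```

View pics/s1.png

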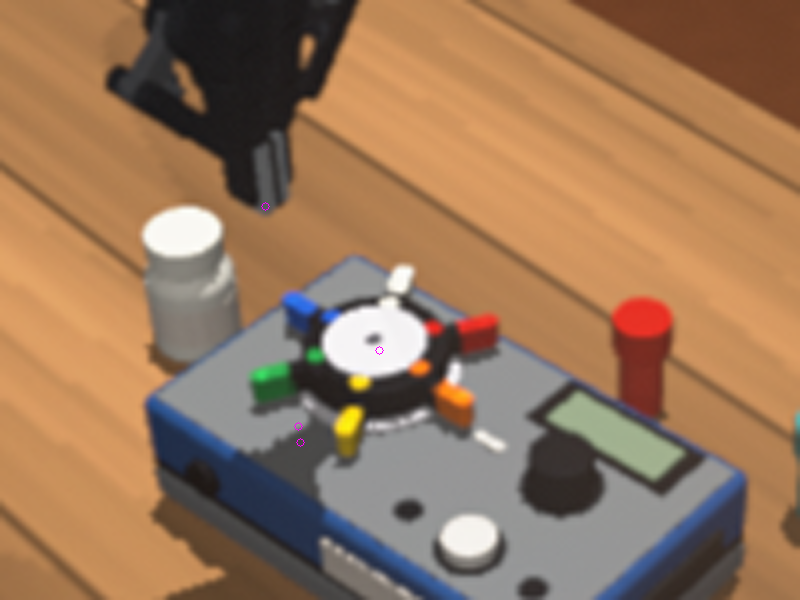

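View pics/t1.png

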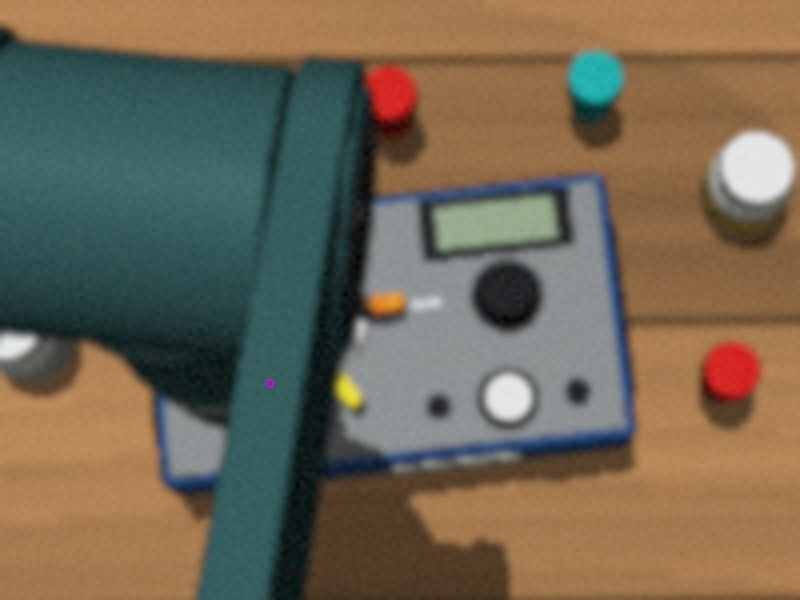

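The side view shows the targets (about (298,427) to (300,442) in the crop) falling mid-gap between green and yellow on the housing. I'll go down in stages.

Request:
move_arm(
  commands=[
    [[0, 0, 0], [-0.4, -0.15, 3.2], -1],
    [[0, 0, 0], [0, 0, 3.2], -1],
    [[0, 0, 0], [0, 0, 3.2], -1],
    [[0, 0, 0], [0, 0, 0], -1],
    [[0, 0, 0], [0, 0, 0], -1],
  ],
)

```text
time_s: 3.32
eef_pos: [0.5192, 0.0068, 0.1123]
orientation: [[-0.1, 0.995, 0.001], [0.995, 0.1, -0.0], [-0.0, 0.001, -1.0]]
ft_force: [-0.2, 0.2, 0.3]
opening: 0.0
```

```bash
python3 go.py .5178 .006 .08;python3 - <<'E'
from h import *
c=capture("side")
crop(c,180,130,200,150,4,'pics/s2.png',[status.read_state()['eef_pos']])
E
```

```text
t 3.325 tcp [0.5192 0.0068 0.1123] yaw_y 5.77 tilt [ 0.001 -0.    -1.   ] F [-0.2   0.22  0.34] open 0.0
tool shift cm [-0.06 -0.15  3.23]
```

View pics/s2.png

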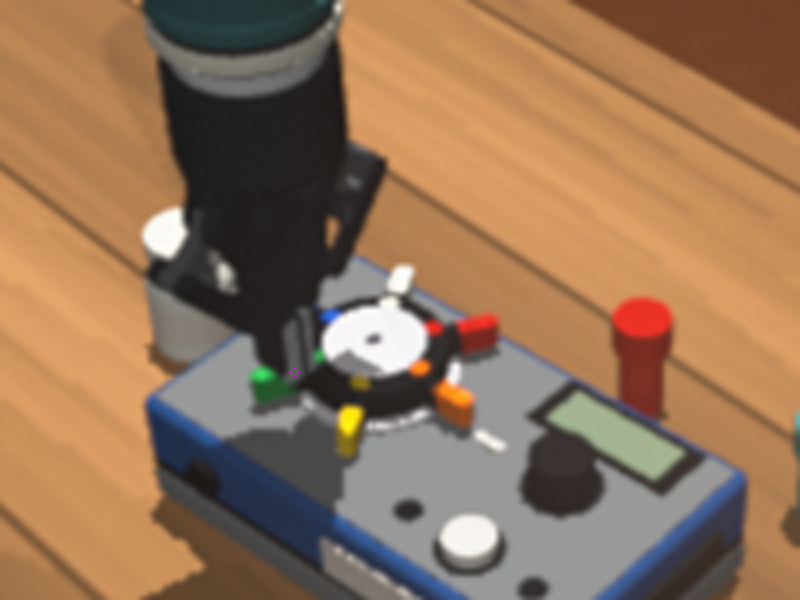

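Request:
move_arm(
  commands=[
    [[0, 0, 0], [0, -0.2, 1.0], -1],
    [[0, 0, 0], [0, 0, 1.0], -1],
    [[0, 0, 0], [0, 0, 1.2], -1],
    [[0, 0, 0], [0, 0, 0], -1],
    [[0, 0, 0], [0, 0, 0], -1],
  ],
)

```text
time_s: 4.0
eef_pos: [0.5168, 0.0059, 0.0791]
orientation: [[-0.099, 0.995, -0.001], [0.995, 0.099, -0.0], [0.0, -0.001, -1.0]]
ft_force: [-0.1, 1.3, 0.2]
opening: -0.0003
```

```bash
python3 go.py .5178 .006 .08;python3 - <<'E'
from h import *
c=capture("side")
crop(c,180,130,200,150,4,'pics/s3.png',[status.read_state()['eef_pos']])
E
```

```text
t 4.0 tcp [0.5168 0.0059 0.0791] yaw_y 5.69 tilt [-0.001 -0.    -1.   ] F [-0.06  1.27  0.15] open -0.0003
tool shift cm [ 0.    0.1  -0.09]
```

View pics/s3.png

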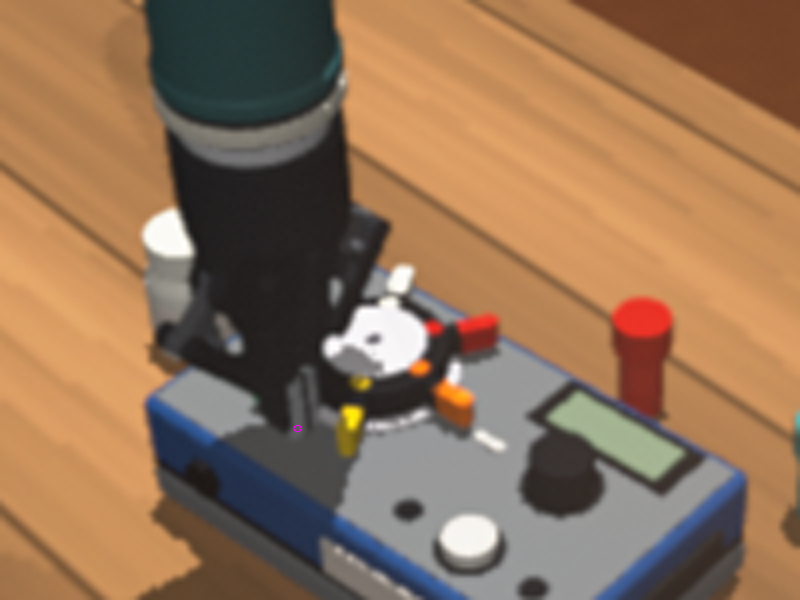

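The fingers are in the gap between green (hidden) and yellow, clear of the housing. I'll start the arc with 20°.

Request:
move_arm(
  commands=[
    [[0, 0, -5], [-0.49, 0.02, 0], -1],
    [[0, 0, -5], [-0.49, 0.02, 0], -1],
    [[0, 0, -5], [-0.49, 0.02, 0], -1],
    [[0, 0, -5], [-0.49, 0.02, 0], -1],
    [[0, 0, 0], [0, 0, 0], -1],
  ],
)

```text
time_s: 4.68
eef_pos: [0.5223, -0.0128, 0.0796]
orientation: [[-0.433, 0.902, 0.0], [0.902, 0.433, 0.0], [0.0, 0.0, -1.0]]
ft_force: [-0.7, 0.9, 0.6]
opening: -0.0
```

```bash
cat >> go.py <<'E'
A=np.array([.5735,.0115]);d=p[:2]-A
print('r',np.hypot(*d).round(4),'ang_p',(np.degrees(np.arctan2(d[1],d[0]))-5.65)%360)
def tgt(a,r=.0565):
    a=np.radians(a+5.65);return np.r_[A+r*np.array([np.cos(a),np.sin(a)])]
a=(np.degrees(np.arctan2(R[1,1],R[0,1]))-5.65)+180
print('yaw-ang',a%360,'corr cm at this yaw',(R[:2,:2].T@(tgt(a)-p[:2])*100).round(2))
E
python3 go.py
```

```text
t 4.675 tcp [ 0.5223 -0.0128  0.0796] yaw_y 25.63 tilt [ 0.  0. -1.] F [-0.66  0.91  0.6 ] open -0.0
r 0.0567 ang_p 199.76122009295412
yaw-ang 199.9797182146391 corr cm at this yaw [-0.02  0.02]
```

The arc tracks well. I'll continue to 240°.

Request:
move_arm(
  commands=[
    [[0, 0, -5], [-0.49, 0.02, 0], -1],
    [[0, 0, -5], [-0.49, 0.02, 0], -1],
    [[0, 0, -5], [-0.49, 0.02, 0], -1],
    [[0, 0, -5], [-0.49, 0.02, 0], -1],
  ],
)

```text
time_s: 5.18
eef_pos: [0.5334, -0.0287, 0.0795]
orientation: [[-0.716, 0.698, -0.0], [0.698, 0.716, -0.0], [0.0, -0.0, -1.0]]
ft_force: [-0.8, 0.4, 0.3]
opening: -0.0001
```

```bash
python3 go.py
```

```text
t 5.175 tcp [ 0.5334 -0.0287  0.0795] yaw_y 45.74 tilt [-0. -0. -1.] F [-0.83  0.41  0.31] open -0.0001
r 0.0568 ang_p 219.39122126860667
yaw-ang 220.09484123336182 corr cm at this yaw [-0.07  0.03]
```

Request:
move_arm(
  commands=[
    [[0, 0, -5], [-0.49, 0.02, 0], -1],
    [[0, 0, -5], [-0.49, 0.02, 0], -1],
    [[0, 0, -5], [-0.49, 0.02, 0], -1],
    [[0, 0, -5], [-0.49, 0.02, 0], -1],
    [[0, 0, 0], [0, 0, 0], -1],
    [[0, 0, 0], [0, 0, 0], -1],
  ],
)

```text
time_s: 5.92
eef_pos: [0.5493, -0.0398, 0.0794]
orientation: [[-0.91, 0.414, -0.0], [0.414, 0.91, -0.0], [0.0, -0.0, -1.0]]
ft_force: [-0.5, 0.5, -0.3]
opening: 0.0
```

```bash
python3 go.py;python3 - <<'E'
from h import *
c=capture("side")
crop(c,180,130,200,150,4,'pics/s4.png',[status.read_state()['eef_pos']])
E
```

```text
t 5.925 tcp [ 0.5493 -0.0398  0.0794] yaw_y 65.56 tilt [-0. -0. -1.] F [-0.47  0.5  -0.3 ] open 0.0
r 0.0567 ang_p 239.10104931042503
yaw-ang 239.9102368019197 corr cm at this yaw [-0.08  0.02]
```

View pics/s4.png

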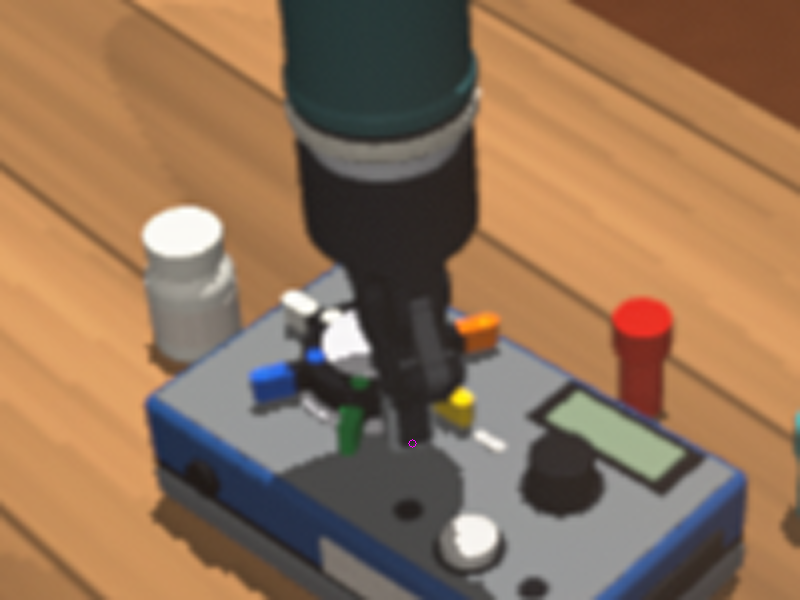

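One click is done: yellow now stands at the index (455,405) and green is at (348,430). The photometer hasn't moved. Now the second 60°. The finger bottoms, 9 mm above the housing, pass over the index bar.

Request:
move_arm(
  commands=[
    [[0, 0, -5], [-0.5, 0.02, 0], -1],
    [[0, 0, -5], [-0.5, 0.02, 0], -1],
    [[0, 0, -5], [-0.5, 0.02, 0], -1],
    [[0, 0, -5], [-0.5, 0.02, 0], -1],
    [[0, 0, -5], [-0.5, 0.02, 0], -1],
    [[0, 0, -5], [-0.5, 0.02, 0], -1],
  ],
)

```text
time_s: 6.72
eef_pos: [0.5779, -0.0447, 0.0792]
orientation: [[-0.995, -0.101, -0.002], [-0.101, 0.995, -0.0], [0.002, -0.0, -1.0]]
ft_force: [-1.3, -0.6, 2.4]
opening: -0.0001
```

```bash
python3 go.py
```

```text
t 6.725 tcp [ 0.5779 -0.0447  0.0792] yaw_y 95.79 tilt [-0.002 -0.    -1.   ] F [-1.25 -0.62  2.37] open -0.0001
r 0.0564 ang_p 268.77958495695805
yaw-ang 270.13969664978123 corr cm at this yaw [-0.13 -0.01]
```

Request:
move_arm(
  commands=[
    [[0, 0, -5], [-0.5, 0.02, 0], -1],
    [[0, 0, -5], [-0.5, 0.02, 0], -1],
    [[0, 0, -5], [-0.5, 0.02, 0], -1],
    [[0, 0, -5], [-0.5, 0.02, 0], -1],
    [[0, 0, -5], [-0.5, 0.02, 0], -1],
    [[0, 0, -5], [-0.5, 0.02, 0], -1],
    [[0, 0, 0], [0, 0, 0], -1],
    [[0, 0, 0], [0, 0, 0], -1],
  ],
)

```text
time_s: 7.72
eef_pos: [0.6062, -0.0343, 0.0792]
orientation: [[-0.813, -0.582, -0.0], [-0.582, 0.813, -0.0], [0.0, 0.0, -1.0]]
ft_force: [-0.8, 0.2, 0.0]
opening: 0.0002
```

```bash
python3 go.py;python3 - <<'E'
from h import *
c=capture("side")
crop(c,180,130,200,150,4,'pics/s5.png',[status.read_state()['eef_pos']])
E
```

```text
t 7.725 tcp [ 0.6062 -0.0343  0.0792] yaw_y 125.58 tilt [-0. -0. -1.] F [-0.8   0.2   0.01] open 0.0002
r 0.0563 ang_p 299.88861825264047
yaw-ang 299.9284927116629 corr cm at this yaw [-0.   -0.02]
```

View pics/s5.png

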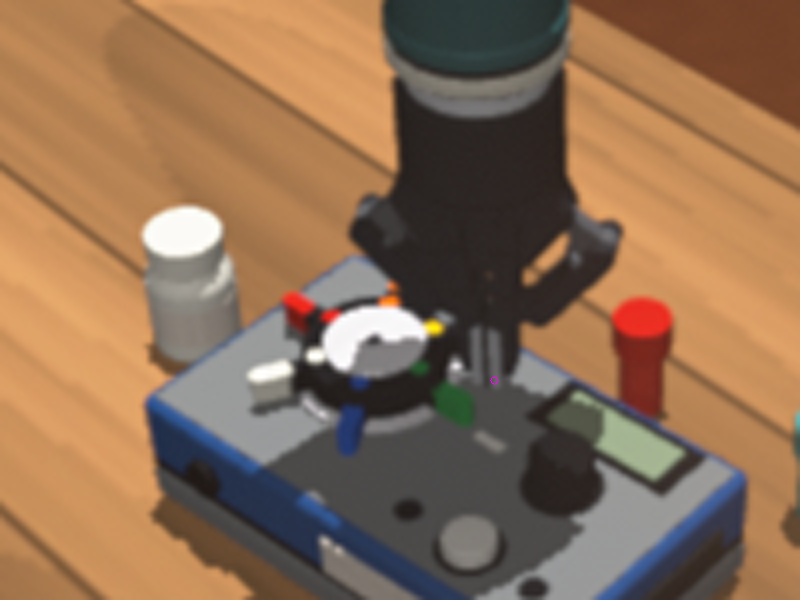

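Green now stands in line with the index bar (about (455,405)). I'll raise straight out of the gap and verify.

Request:
move_arm(
  commands=[
    [[0, 0, 0], [0, 0, -1.5], -1],
    [[0, 0, 0], [0, 0, -3], -1],
    [[0, 0, 0], [0, 0, -4], -1],
    [[0, 0, 0], [0, 0, -4], -1],
    [[0, 0, 0], [0, 0, 0], -1],
  ],
)

```text
time_s: 8.4
eef_pos: [0.6093, -0.0348, 0.2092]
orientation: [[-0.812, -0.583, 0.008], [-0.583, 0.812, -0.002], [-0.006, -0.006, -1.0]]
ft_force: [-0.7, 0.4, 0.4]
opening: -0.0
```

```bash
python3 go.py .5288 -.1056 .12;python3 - <<'E'
from h import *
ks=[.5288,-.1056,.08];A=np.array([.5735,.0115]);d=np.array([.0984,-.9951])
idx=[*(A+.052*d),.09]
for n in("side","top"):
    c=capture(n)
    if n=="side":crop(c,180,130,200,150,4,'pics/s6.png',[ks,idx])
    else:crop(c,220,200,160,120,5,'pics/t6.png',[ks,idx])
E
```

```text
t 8.4 tcp [ 0.6093 -0.0348  0.2092] yaw_y 125.66 tilt [ 0.008 -0.002 -1.   ] F [-0.67  0.4   0.38] open -0.0
tool shift cm [10.72 -1.    8.86]
r 0.0586 ang_p 302.07609002136434
yaw-ang 300.01236371627954 corr cm at this yaw [0.21 0.21]
```

View pics/s6.png

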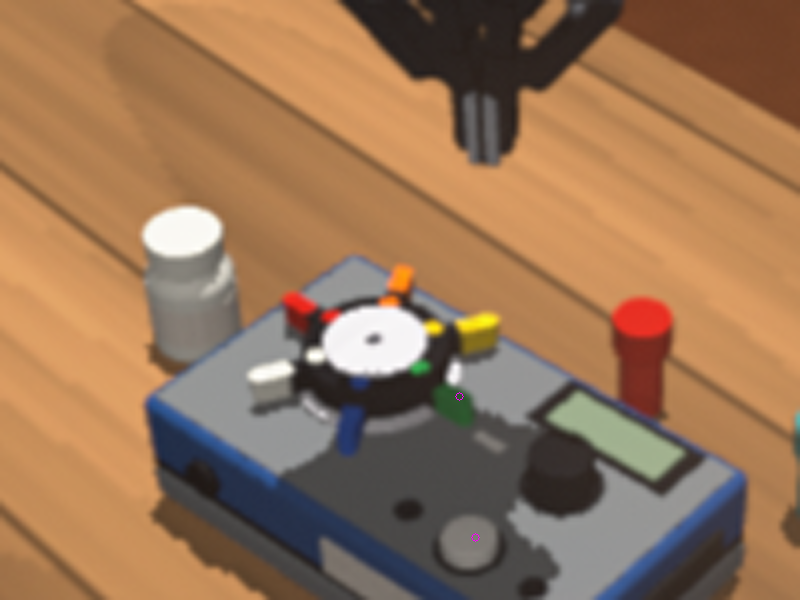

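View pics/t6.png

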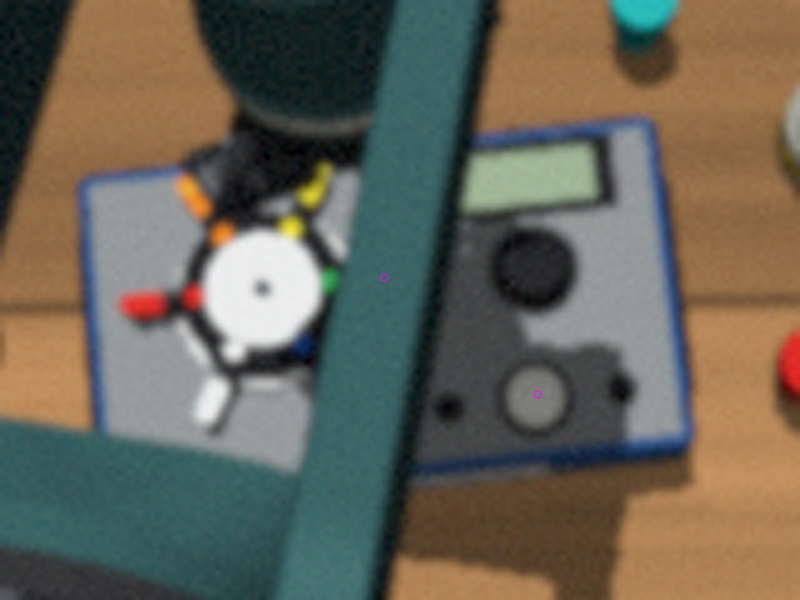

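Green is at the index: all six tabs have moved two places. The predicted key centre falls on the key, at (537,394) in the top crop. Next, above READ.

Request:
move_arm(
  commands=[
    [[0, 0, 0], [3.7, -0.3, 0], -1],
    [[0, 0, 0], [3.7, -0.3, 1], -1],
    [[0, 0, 0], [3.4, -0.3, 3], -1],
    [[0, 0, 0], [0, 0, 4], -1],
    [[0, 0, 0], [0, 0, 0], -1],
    [[0, 0, 0], [0, 0, 0], -1],
  ],
)

```text
time_s: 9.25
eef_pos: [0.5245, -0.1046, 0.1246]
orientation: [[-0.812, -0.584, -0.0], [-0.584, 0.812, 0.0], [0.0, 0.0, -1.0]]
ft_force: [0.2, 0.2, 0.3]
opening: -0.0002
```

```bash
python3 go.py .5288 -.1056 .085;python3 - <<'E'
from h import *
c=capture("side")
crop(c,200,150,200,150,4,'pics/s7.png',[[.5288,-.1056,.08]])
E
```

```text
t 9.25 tcp [ 0.5245 -0.1046  0.1246] yaw_y 125.7 tilt [-0.  0. -1.] F [0.24 0.17 0.34] open -0.0002
tool shift cm [-0.29 -0.34  3.96]
r 0.126 ang_p 241.46005457348744
yaw-ang 300.0546142976743 corr cm at this yaw [-10.75   0.92]
```

View pics/s7.png

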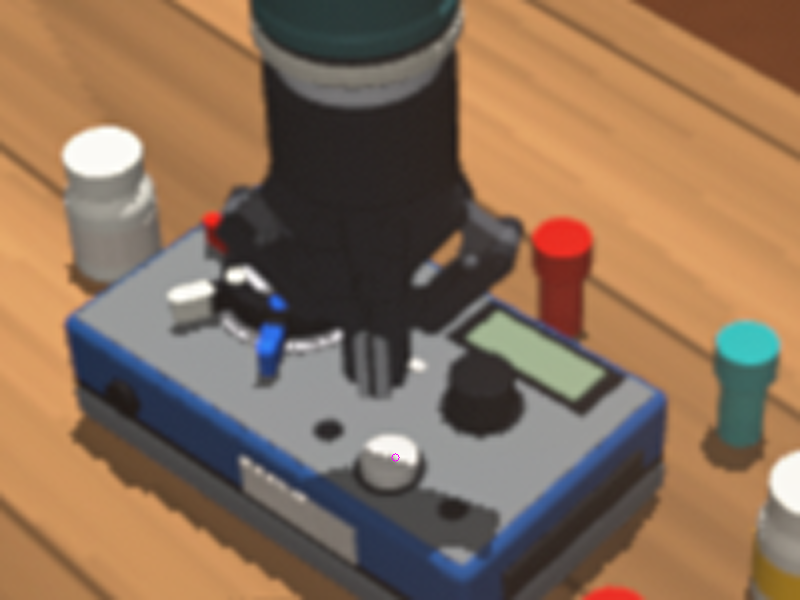

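Request:
move_arm(
  commands=[
    [[0, 0, 0], [-0.25, -0.25, 2], -1],
    [[0, 0, 0], [0, 0, 1.6], -1],
    [[0, 0, 0], [0, 0, 0.3], -1],
    [[0, 0, 0], [0, 0, 0.2], -1],
    [[0, 0, 0], [0, 0, 0], -1],
  ],
)

```text
time_s: 9.93
eef_pos: [0.5279, -0.1053, 0.0837]
orientation: [[-0.812, -0.584, 0.0], [-0.584, 0.812, -0.0], [-0.0, -0.0, -1.0]]
ft_force: [-0.8, 0.9, 0.7]
opening: 0.0001
```

```bash
python3 go.py .5288 -.1056 .075
```

```text
t 9.925 tcp [ 0.5279 -0.1053  0.0837] yaw_y 125.7 tilt [ 0. -0. -1.] F [-0.78  0.88  0.7 ] open 0.0001
tool shift cm [-0.06 -0.08  0.87]
r 0.1254 ang_p 243.02117351687167
yaw-ang 300.0493087686782 corr cm at this yaw [-10.52   1.17]
```

Request:
move_arm(
  commands=[
    [[0, 0, 0], [0, 0, 0.3], -1],
    [[0, 0, 0], [0, 0, 0.2], -1],
    [[0, 0, 0], [0, 0, 0.2], -1],
    [[0, 0, 0], [0, 0, 0], -1],
  ],
)

```text
time_s: 10.42
eef_pos: [0.528, -0.1054, 0.0765]
orientation: [[-0.812, -0.583, 0.001], [-0.583, 0.812, -0.0], [-0.0, -0.001, -1.0]]
ft_force: [0.2, -0.0, 4.5]
opening: 0.0003
```

```bash
python3 go.py
```

```text
t 10.425 tcp [ 0.528  -0.1054  0.0765] yaw_y 125.7 tilt [ 0.001 -0.    -1.   ] F [ 0.16 -0.04  4.55] open 0.0003
r 0.1254 ang_p 243.10043632774668
yaw-ang 300.0451007253808 corr cm at this yaw [-10.51   1.19]
```

The key is about 3.5 to 4 mm down. I'll go on to the bottom.

Request:
move_arm(
  commands=[
    [[0, 0, 0], [0, 0, 0.1], -1],
    [[0, 0, 0], [0, 0, 0.1], -1],
    [[0, 0, 0], [0, 0, 0.05], -1],
    [[0, 0, 0], [0, 0, 0], -1],
  ],
)

```text
time_s: 10.92
eef_pos: [0.528, -0.1054, 0.074]
orientation: [[-0.812, -0.584, 0.001], [-0.584, 0.812, -0.0], [-0.0, -0.001, -1.0]]
ft_force: [0.4, -0.2, 6.1]
opening: 0.0
```

```bash
python3 go.py
```

```text
t 10.925 tcp [ 0.528  -0.1054  0.074 ] yaw_y 125.7 tilt [ 0.001 -0.    -1.   ] F [ 0.36 -0.22  6.12] open 0.0
r 0.1254 ang_p 243.0861493018298
yaw-ang 300.049467251411 corr cm at this yaw [-10.52   1.19]
```

The tip is at 0.074 with 6.1 N, which means the key is fully down. I'll release and rise, then back off for a clear view.

Request:
move_arm(
  commands=[
    [[0, 0, 0], [0, 0, 0], -1],
    [[0, 0, 0], [0, 0, -0.5], -1],
    [[0, 0, 0], [0, 0, -2], -1],
    [[0, 0, 0], [0, 0, -4], -1],
    [[0, 0, 0], [0, 0, -5], -1],
    [[0, 0, 0], [2.5, 2, -4], -1],
    [[0, 0, 0], [4, 3, 0], -1],
    [[0, 0, 0], [4, 3, 0], -1],
    [[0, 0, 0], [0, 0, 0], -1],
    [[0, 0, 0], [0, 0, 0], -1],
  ],
)

```text
time_s: 12.18
eef_pos: [0.3959, -0.1016, 0.2289]
orientation: [[-0.812, -0.583, 0.0], [-0.583, 0.812, -0.0], [-0.0, -0.0, -1.0]]
ft_force: [0.8, -0.2, 0.6]
opening: -0.0004
```

```bash
python3 go.py;python3 - <<'E'
from h import *
ks=[.5288,-.1056,.08];A=np.array([.5735,.0115]);d=np.array([.0984,-.9951])
idx=[*(A+.052*d),.09]
for n in("side","top"):
    c=capture(n);pickle.dump(c,open(n+'8.pkl','wb'))
    if n=="side":crop(c,180,130,200,150,4,'pics/s8.png',[ks,idx])
    else:
        crop(c,220,200,160,120,5,'pics/t8.png',[ks,idx])
        Z=c['range_z'];v,u=np.mgrid[215:315,225:375];z=Z[215:315,225:375]
        P=np.stack([(u-c['cx'])/c['fx']*z,(v-c['cy'])/c['fy']*z,z],-1)-c['t'];W=P@np.array(c['R'])
        m=np.hypot(W[...,0]-.5288,W[...,1]+.1056)<.009;print('key z',np.median(W[m][:,2]))
        c0=pickle.load(open('top.pkl','rb'));z=c0['range_z'][215:315,225:375]
        P=np.stack([(u-c['cx'])/c['fx']*z,(v-c['cy'])/c['fy']*z,z],-1)-c['t'];W=P@np.array(c['R'])
        m=np.hypot(W[...,0]-.5288,W[...,1]+.1056)<.009;print('key z before',np.median(W[m][:,2]))
E
```

```text
t 12.175 tcp [ 0.3959 -0.1016  0.2289] yaw_y 125.67 tilt [ 0. -0. -1.] F [ 0.77 -0.18  0.63] open -0.0004
r 0.2106 ang_p 206.8343041788101
yaw-ang 300.02386130286374 corr cm at this yaw [-21.02  -6.82]
key z 0.07992716163838817
key z before 0.07982542400206977
```

View pics/s8.png

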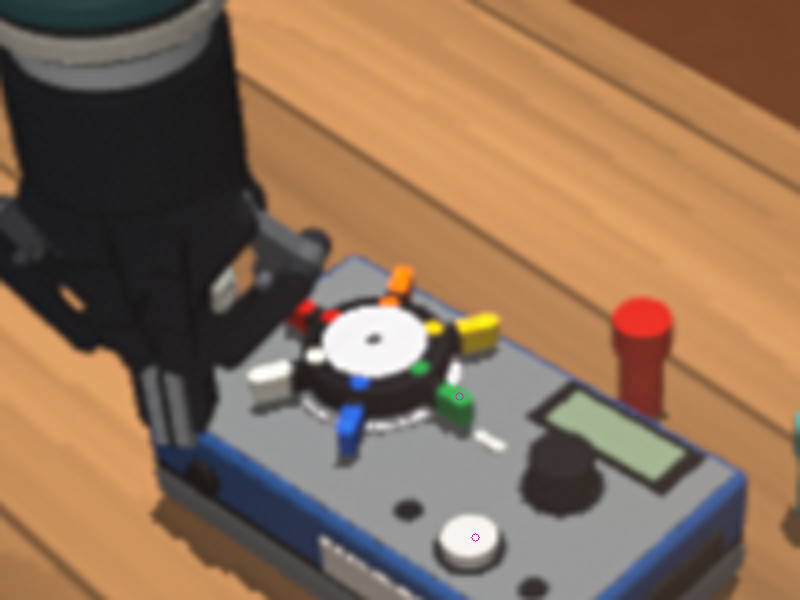

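View pics/t8.png

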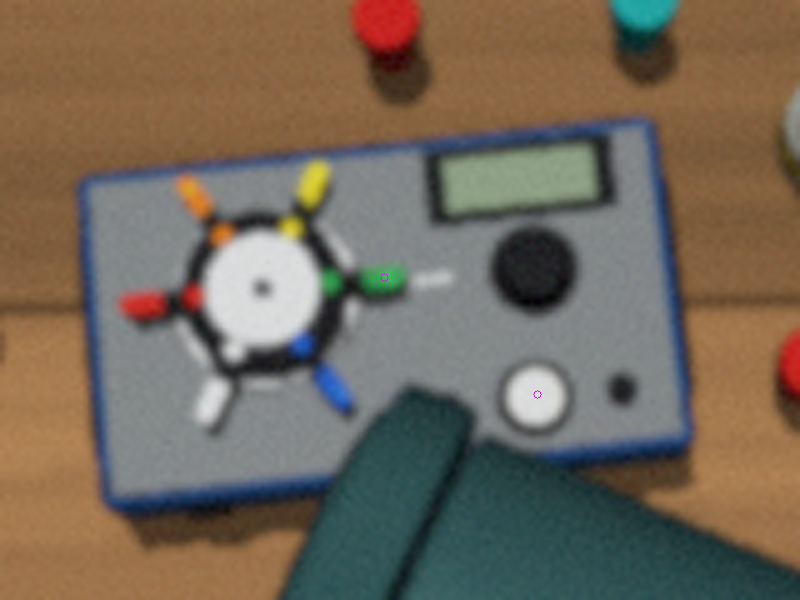

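The top view shows green in line with the index bar, with the green_mark target (384,277) on its end. The key top is back at z 0.0799, the vial is seated, and the photometer has not moved. The arm touches nothing, so I'm handing in.

```bash
python3 -c "
from rig import ticket
print(ticket.hand_in())"
```

```text
the job is handed in; nothing more can be done
None
```

The job is done and handed in at about 12 s of the 51 s allowed; no verdict was reported.

**What I did:** I put the shut fingertips in the gap between the green and yellow tabs and swept 120° anticlockwise about the selector axis. That took the selector through two clicks, so green replaced orange at the index bar. I then lifted straight out and pressed READ until the tip was at z 0.074 m with 6.1 N, which is the full 6 mm of travel, and let it come back up.

**Last checks:**
- **Selector:** the green tab is in line with the index bar, and the computed target point falls on its coloured end.
- **READ key:** its top is at 0.0799 m, against 0.0798 m before the press.
- **Photometer and vial:** both show no visible shift in the pictures, and the vial is still seated.
- **Bottles:** I never reached near them. The last crops do not show them fully, so I did not measure them again.
- **Forces:** every reading I took stayed at about 6 N or below, and the arm ended clear of everything.

The only disagreement was an offset of about 2 mm between the side camera and my computed selector axis and READ key centre. That is within the stated calibration error and did not affect the result.

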